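# Release the large grinding balls from the ball feeder

### The job

Two ball feeders stand on the bench; let all three of the larger white grinding balls out of their feeder into the steel cup in front of it. Press down the black paddle of that feeder's rocking lever so that its other end lifts the gate, keep it down until the third ball has dropped into the cup, then let the paddle come back up by itself so that the gate is shut. Touch neither balls nor cups, leave the feeder with the small balls shut, and leave everything else on the bench where it stands.

Things in the scene. Friction and masses are not known exactly. Their poses are not given: they have to be found in the camera images.
- large_feeder: feeder with the large balls, fixed to the bench: plywood base 190 x 180 x 6 mm with an open aluminium channel, black inside, (22 mm wide inside) sloping 9 deg down to the cup. Origin: centre of the base's underside; x from cup to back (away from the robot), y from paddle to channel, z up. Channel along x at y = +55 mm, mouth at x = -20, z = 50 mm.
- large_lever (a joint): rocking lever of that feeder, rad: 0 = at rest, gate shut; grows as the paddle is pressed down; stop at 0.45 (gate fully open). Turns about the feeder's x axis through the pivot. The balls pass freely above about 0.3 rad. A spring returns it to 0; pressing the paddle's middle takes about 3 N to start and 6 N at the stop.
- large_paddle (a point): middle of the top of that lever's paddle, a level ribbed black rubber plate 28 (feeder x) by 26 (feeder y) mm, 72 mm from the pivot, 88 mm above the bench at rest; it goes down 32 mm to the stop. It moves with the lever.
- large_pivot (a point): pivot of that lever, 80 mm above the bench, fixed; axes as the feeder's. The paddle is on its -y side, the gate plate (28 mm wide, 33 mm tall, hanging before the channel's mouth) 60 mm away on its +y side.
- large_cup: small spun steel pouring cup, 49 x 61 x 32 mm, loose on the base in front of that channel's mouth. Origin: centre of its underside.
- large_ball1_center (a point): centre of a white ceramic ball of 18 mm diameter, lying in the channel of the large feeder, number 1 counted from the gate.
- large_ball2_center (a point): centre of a white ceramic ball of 18 mm diameter, lying in the channel of the large feeder, number 2 counted from the gate.
- large_ball3_center (a point): centre of a white ceramic ball of 18 mm diameter, lying in the channel of the large feeder, number 3 counted from the gate.
- small_feeder: feeder with the small balls, fixed to the bench: plywood base 190 x 180 x 6 mm with an open aluminium channel, black inside, (16 mm wide inside) sloping 9 deg down to the cup. Origin: centre of the base's underside; x from cup to back (away from the robot), y from paddle to channel, z up. Channel along x at y = +55 mm, mouth at x = -20, z = 50 mm.
- small_lever (a joint): rocking lever of that feeder, rad: 0 = at rest, gate shut; grows as the paddle is pressed down; stop at 0.45 (gate fully open). Turns about the feeder's x axis through the pivot. The balls pass freely above about 0.2 rad. A spring returns it to 0; pressing the paddle's middle takes about 3 N to start and 6 N at the stop.
- small_paddle (a point): middle of the top of that lever's paddle, a level ribbed black rubber plate 28 (feeder x) by 26 (feeder y) mm, 72 mm from the pivot, 88 mm above the bench at rest; it goes down 32 mm to the stop. It moves with the lever.
- small_pivot (a point): pivot of that lever, 80 mm above the bench, fixed; axes as the feeder's. The paddle is on its -y side, the gate plate (28 mm wide, 33 mm tall, hanging before the channel's mouth) 60 mm away on its +y side.
- small_cup: small spun steel pouring cup, 49 x 61 x 32 mm, fixed on the base in front of that channel's mouth. Origin: centre of its underside.
- small_ball1_center (a point): centre of a white ceramic ball of 12 mm diameter, lying in the channel of the small feeder, number 1 counted from the gate.
- small_ball2_center (a point): centre of a white ceramic ball of 12 mm diameter, lying in the channel of the small feeder, number 2 counted from the gate.
- small_ball3_center (a point): centre of a white ceramic ball of 12 mm diameter, lying in the channel of the small feeder, number 3 counted from the gate.
- rubber_bulb: bystander: orange rubber bulb, 28 mm across, 27 mm tall, standing on a feeder's base. Origin: centre of the underside.
- plaster_block: bystander: plaster test block 58 x 54 x 22 mm, lying on a feeder's base. Origin: centre of the underside.
- pigment_jar: bystander: jar with black lid, 64 mm across, 90 mm tall, behind the feeders. Origin: centre of the underside.
- dropper: bystander: brown dropper bottle, 33 mm across, 102 mm tall, behind the feeders. Origin: centre of the underside.
- scoop: bystander: small wooden spoon, 25 x 120 x 8 mm, lying to the left of the feeders. Origin: centre of the underside.
Not all that is in view belongs to the job. What is shaped like the large_cup but blue is not meant.

How it is judged:
By the outcome, as a careful person would: the job done as asked, in the order asked, and still so for the second after the job is handed in, with the robot touching nothing.
It also fails if it takes over 32 s, if anything falls off the work surface, if the arm or the gripper's body presses on something with over 40 N, if the wrist force passes 120 N, or if a joint passes its speed limit or range.

### The arm

A 6-joint arm with a two-finger parallel gripper is mounted at the origin on a cart in front of the work surface, level with it; the furniture and walls round the work are solid. World frame = base frame: x ahead of the robot, y to its left, z up, the work surface at z = 0. Lengths are in m, angles in rad, forces in N, time in s.
With the tool pointing down it reaches from about 0.35 to 0.975 m from the base axis. Payload 4.9 kg.
Tool frame: the origin (TCP) lies on the front face of the gripper's body, between the roots of the fingers; the fingertips stand 73 mm ahead of it and the grasp point (between the pads) lies 54 mm ahead of it; z points along the fingers, y is the line along which they close (so a half turn about z gives the same grasp; the last joint's range is limited). The gripper opens to 85 mm and grips with 20 to 120 N. Pads are 22 mm wide; open, the fingers measure 114 mm over their backs; the gripper's body (76 mm by 85 mm) begins 54 mm behind the grasp point. The pads swing forward as they close: fully open they stand 13 mm farther back than shut.
Start: joints at [1.171, 0.053, 1.613, -0, 1.476, -0.119], TCP at [0.173, 0.601, 0.304] pointing down, gripper open.
Joint ranges: [-3.01, 3.01], [-1.01, 2.22], [0.06, 2.58], [-1.02, 4.17], [0.09, 2.62], [-3.14, 3.14]. Speed limits (rad/s): [2.57, 2.57, 3.14, 3.14, 3.14, 3.14].

### API

Orientations are given as a rotation vector (axis times angle).
In Python, from station import status, imaging, order gives the robot as it stands.
- The arm moves only by the tool arm_command, never from a script. Its argument "increments" is a list of rows, each an object with "slide": the shift along the tool's x, y, z in m, a list of three; "spin": the turn about the tool's z in degrees; "gripper": the opening, from -1 (shut) to 1 (fully open). In form: [{"slide": [x, y, z], "spin": spin, "gripper": gripper}, ...]. A call has 1 to 8 rows; each row is the pose to reach, as a shift and turn from the pose commanded when the call began, along the tool's axes at that moment; what a row does not reach only later rows make up. A row lasts 1/12 s, in which the tool goes at most 41.7 mm and 7.16 degrees, less where a joint would pass 70% of its speed; a pose out of reach is approached as far as the arm can. A call with a gripper value outside its range is refused whole. The fingers move at their own pace and stop on an object; "newtons" is the grip in N (left out, the last holds). Time passes only in rows, so rows that repeat a pose let the fingers close. It gives the time, the measured TCP pose, the force, the opening and the grip force at its end, in the units of the state.
- status.get_obs(): the state, without advancing time (a new reading comes with each control period).
- imaging.get_image(name): name is "side" or "top" or "wrist"; returns a dict with "frame" (420x560x3 uint8, red, green, blue), "vfov" (degrees; the focal length in pixels is half the picture's height over the tangent of half this angle, whatever the lens; pixels are square), "cx", "cy" (the principal point, pixels), "view" (4x4, takes a point from world to camera coordinates); the wrist camera has in their place "mount" (4x4, takes a point from camera to tool coordinates, whose origin is the TCP and whose axes are the flange's). Camera axes: x right, y up, looking along -z (the intrinsics and any distortion apply to the point x, -y, -z); pixel columns grow to the right and rows downward; lengths in m; the calibration is good to about 2 mm. A picture is of the moment at which its call begins: read the wrist's pose just before it. There is no depth.
- order.finish_job(): hands the job in; it is judged then, once.
The state is a dict: "t": time; "q": joint angles; "dq": joint speeds; "effort": joint torques, N m; "tool_pos": TCP position; "tool_rot": TCP orientation; "contact_force": force on the tool from outside, world axes, zero at the start; "wrist_torque": the same for the moment, N m; "opening": finger opening in m; "grip_force": force on a finger pad.
Only numpy, scipy, OpenCV 4.12 (cv2) and the standard library are available. Lean on these libraries where they do the work, as an engineer would, in place of code of your own. Each camera call takes 0.05 s, during which the arm holds its last target. There are 200 camera calls.

## Working session

There is one attempt and no reset: what is moved stays moved. The work goes in short steps, Python scripts to look and compute and a tool call to move; the robot and the scene stay as the last step left them, time stands still between calls to the robot, and variables do not carry over. Pictures are saved under pics/ and viewed, at most 10 in all, crops included, and the job is handed in when it is done.

Besides the shell and the picture viewer there is one more tool, called after "Call:" as name(argument=value, ...) on one line, values as JSON. arm_command: Moves the arm, as the interface text tells. Its arguments: {"type":"object","properties":{"increments":{"type":"array","items":{"type":"object","properties":{"slide":{"type":"array","items":{"type":"number"}},"spin":{"type":"number"},"gripper":{"type":"number"}}}},"newtons":{"type":"number"}},"required":["increments"]}

```bash
mkdir -p pics
python3 - <<'E'
from station import status, imaging
import cv2,numpy as np
o=status.get_obs(); print(o)
for n in("top","side"):
    d=imaging.get_image(n); cv2.imwrite(f"pics/{n}0.png",d["frame"][:,:,::-1]); print(n,{k:(v.tolist() if hasattr(v,'tolist') else v) for k,v in d.items() if k!="frame"})
E
```

```text
{'t': 0.0, 'q': array([ 1.17098601e+00,  5.33251685e-02,  1.61429968e+00,  1.87378787e-05,
        1.47599451e+00, -1.19000342e-01]), 'dq': array([ 0.00024014, -0.00135346,  0.00132584,  0.00080419,  0.00046487,
       -0.00081356]), 'effort': array([ 5.25568248e-04, -3.93680584e+01, -3.70179176e+01, -1.37262286e-04,
        7.02381876e-03,  2.65328794e-05]), 'tool_pos': array([0.17301776, 0.60007802, 0.30267912]), 'tool_rot': array([-4.39574752e-01, -3.11014303e+00,  3.06898854e-03]), 'contact_force': array([-0.01024482,  0.54158741, -0.29746615]), 'wrist_torque': array([-0.02666465, -0.01456292,  0.00054646]), 'grip_force': 0.0, 'opening': 0.08534221249244238}
top {'vfov': 57.57974224097726, 'cx': 275.9391594702467, 'cy': 206.18279967906247, 'view': [[-0.14368469026291822, -0.9895958863769992, -0.007395366777281534, 0.11078373414376437], [0.9688486697819297, -0.14218760216984733, 0.20276819487033543, -0.6199395250169115], [-0.20171010100100195, 0.021969694010396484, 0.9791988397150269, -0.9255366822664065], [0.0, 0.0, 0.0, 1.0]]}
side {'vfov': 54.96893223725477, 'cx': 270.913012288493, 'cy': 209.72539155645717, 'view': [[0.9991093026834936, 0.042154819944542274, 0.0018900917295055367, -0.5981240578974627], [-0.01962484212371403, 0.4245412286371679, 0.905195896344467, -0.057919038308728896], [0.037355948159858314, -0.9044267335404714, 0.42499037259023964, -1.1082110541329426], [0.0, 0.0, 0.0, 1.0]]}
```

View pics/top0.png

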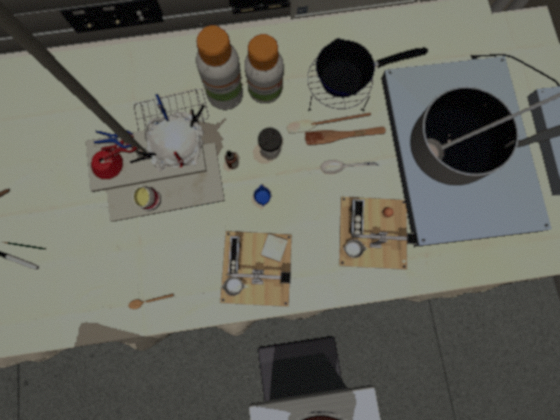

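View pics/side0.png

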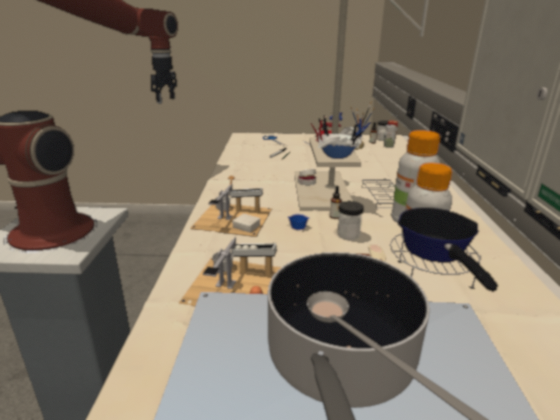

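The top view shows two feeder candidates, A at (256,268) and B at (374,233). Their black paddles are near (286,277) and (412,238). The blue cup at (262,195) is a decoy. I'll enlarge both feeders to compare the balls.

Run:
```python
import cv2,numpy as np
im=cv2.imread("pics/top0.png"); s=cv2.imread("pics/side0.png")
a=im[225:315,212:302]; b=im[190:280,334:424]
c=np.hstack([cv2.resize(x,(400,400),interpolation=cv2.INTER_CUBIC) for x in(a,b)])
cv2.imwrite("pics/crop1.png",np.clip(c*1.5,0,255).astype('uint8'))
```

```text
(no output)
```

View pics/crop1.png

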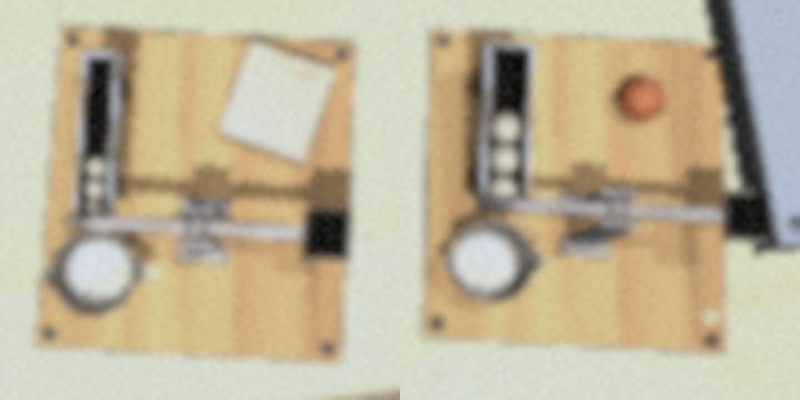

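B is the large feeder: its balls fill a wider channel, and the bulb stands on its base. A has visibly smaller balls and the plaster block. The wanted paddle is at crop (745,215), which is full-image (411.6,238.4). Next I measure it and check it against the base corners and the side view.

```bash
cat > h.py <<'E'
import numpy as np
from station import status, imaging
def ray(d,u,v):
    f=d["frame"].shape[0]/2/np.tan(np.radians(d["vfov"])/2); V=np.array(d["view"])
    R=V[:3,:3]; o=-R.T@V[:3,3]
    return o,R.T@np.array([(u-d["cx"])/f,-(v-d["cy"])/f,-1])
def plane(d,u,v,z):
    o,r=ray(d,u,v); return o+r*(z-o[2])/r[2]
def proj(d,p):
    f=d["frame"].shape[0]/2/np.tan(np.radians(d["vfov"])/2); c=(np.array(d["view"])@np.append(p,1))[:3]
    return d["cx"]-f*c[0]/c[2], d["cy"]+f*c[1]/c[2]
E
python3 - <<'E'
from h import *
import cv2
d=imaging.get_image("top"); s=imaging.get_image("side")
cr=lambda x,y:(334+(x-400)*.225,190+y*.225)
p=plane(d,*cr(745,216),.088); print("paddle",p,proj(s,p))
C=np.array([plane(d,*cr(*c),.006) for c in [(430,30),(728,45),(722,352),(422,338)]])
print(C.round(3),[np.linalg.norm(C[i]-C[i-1]).round(3) for i in range(4)])
ctr=C.mean(0); ex=(C[0]+C[1]-C[2]-C[3])[:2]; ex/=np.linalg.norm(ex); ey=np.array([-ex[1],ex[0]])
print("ctr",ctr,"yaw",np.degrees(np.arctan2(ex[1],ex[0])),"paddle in feeder",(p-ctr)[:2]@ex,(p-ctr)[:2]@ey)
g=plane(d,*cr(505,130),.055); print("ball",(g-ctr)[:2]@ex,(g-ctr)[:2]@ey)
f=s["frame"][225:315,170:290,::-1]; cv2.imwrite("pics/s1.png",np.clip(cv2.resize(f,(800,600),interpolation=cv2.INTER_CUBIC)*1.2,0,255).astype('uint8'))
E
```

```text
paddle [ 0.49464461 -0.29985076  0.088     ] (np.float64(210.76368024682012), np.float64(269.2929778625188))
[[ 0.642 -0.162  0.006]
 [ 0.606 -0.342  0.006]
 [ 0.423 -0.299  0.006]
 [ 0.456 -0.123  0.006]] [np.float64(0.189), np.float64(0.184), np.float64(0.188), np.float64(0.178)]
ctr [ 0.53160924 -0.23137772  0.006     ] yaw -12.50300720267266 paddle in feeder -0.021264214075022676 -0.07485167492663958
ball 0.02376538259299307 0.05325788605247366
```

View pics/s1.png

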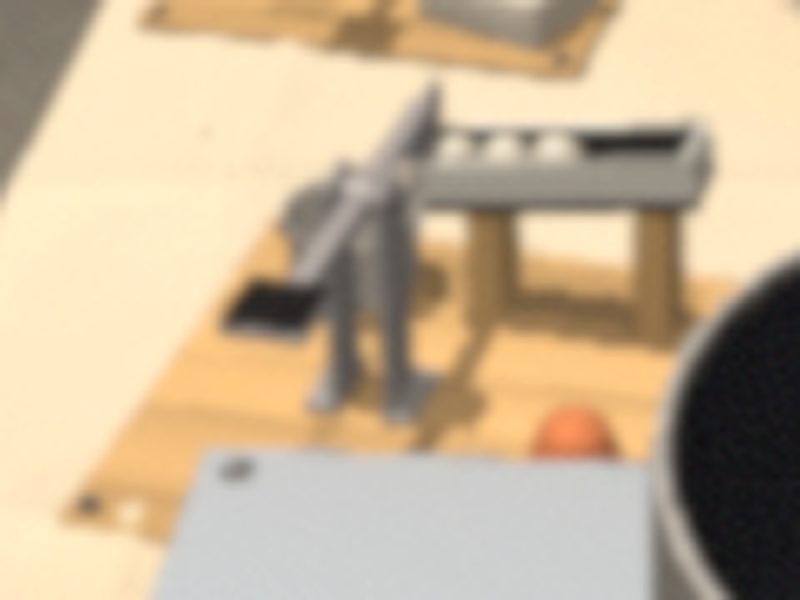

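The side crop puts the wanted paddle at full-image (211,270.8). The top-view point projects there within 1.5 px, and its feeder coordinates (-21,-75) mm fit the description. Next I check the hob plate's height beside it and work out the slide.

```bash
cat >> h.py <<'E'
from scipy.spatial.transform import Rotation as Ro
def tri(d,a,s,b):
    o1,r1=ray(d,*a); o2,r2=ray(s,*b)
    t=np.linalg.lstsq(np.c_[r1,-r2],o2-o1,rcond=None)[0]; p,q=o1+t[0]*r1,o2+t[1]*r2
    return (p+q)/2,np.linalg.norm(p-q)
def slide(p):
    o=status.get_obs(); return Ro.from_rotvec(o["tool_rot"]).inv().apply(np.array(p)-o["tool_pos"]).round(4)
E
python3 - <<'E'
from h import *
d=imaging.get_image("top"); s=imaging.get_image("side")
print("paddle",tri(d,(411.6,238.6),s,(211,270.8)))
print("hob corner",tri(d,(409,245),s,(201,292.8)))
print(Ro.from_rotvec(status.get_obs()["tool_rot"]).as_matrix().round(3))
for p in[(.42,.25,.30),(.495,-.301,.30),(.495,-.301,.20)]: print(slide(p))
E
```

```text
paddle (array([ 0.49497026, -0.30079125,  0.08515703]), np.float64(0.00024913016156687036))
hob corner (array([ 0.47833553, -0.30842782,  0.03872109]), np.float64(0.008946432758604801))
[[-0.961  0.277 -0.   ]
 [ 0.277  0.961 -0.001]
 [ 0.    -0.001 -1.   ]]
[-0.3343 -0.2682  0.0036]
[-0.5591 -0.7769  0.004 ]
[-0.5591 -0.7768  0.104 ]
```

Call:
arm_command(increments=[{"slide":[-0.334,-0.268,0],"spin":0,"gripper":-1},{"slide":[-0.334,-0.268,0],"spin":0,"gripper":-1},{"slide":[-0.334,-0.268,0],"spin":0,"gripper":-1},{"slide":[-0.334,-0.268,0],"spin":0,"gripper":-1},{"slide":[-0.334,-0.268,0],"spin":0,"gripper":-1},{"slide":[-0.334,-0.268,0],"spin":0,"gripper":-1},{"slide":[-0.334,-0.268,0],"spin":0,"gripper":-1},{"slide":[-0.334,-0.268,0],"spin":0,"gripper":-1}])

```text
t: 0.97
tool_pos: [0.3658, 0.3263, 0.3041]
tool_rot: [0.439, 3.11, 0.001]
contact_force: [-0.5, 0.1, -0.1]
opening: 0.0
grip_force: 0.0
```

```bash
python3 -c "
from h import *
print(status.get_obs()['tool_pos'],slide((.495,-.301,.30)),slide((.495,-.301,.20)))"
```

```text
[0.36582161 0.32625732 0.30411632] [-0.2977 -0.567   0.0039] [-0.2977 -0.5671  0.1039]
```

Call:
arm_command(increments=[{"slide":[-0.298,-0.567,0],"spin":0,"gripper":-1},{"slide":[-0.298,-0.567,0],"spin":0,"gripper":-1},{"slide":[-0.298,-0.567,0],"spin":0,"gripper":-1},{"slide":[-0.298,-0.567,0],"spin":0,"gripper":-1},{"slide":[-0.298,-0.567,0],"spin":0,"gripper":-1},{"slide":[-0.298,-0.567,0],"spin":0,"gripper":-1},{"slide":[-0.298,-0.567,0],"spin":0,"gripper":-1},{"slide":[-0.298,-0.567,0],"spin":0,"gripper":-1}])

```text
t: 1.63
tool_pos: [0.4322, -0.0005, 0.3043]
tool_rot: [0.44, 3.109, 0.0]
contact_force: [1.0, 1.1, -0.1]
opening: 0.0
grip_force: 0.0
```

```bash
python3 -c "
from h import *
print(status.get_obs()['tool_pos'],slide((.495,-.301,.30)),slide((.495,-.301,.20)))"
```

```text
[ 0.43224724 -0.000502    0.30426793] [-0.1436 -0.2713  0.0044] [-0.1435 -0.2713  0.1044]
```

Call:
arm_command(increments=[{"slide":[-0.137,-0.258,0.05],"spin":0,"gripper":-1},{"slide":[-0.137,-0.258,0.05],"spin":0,"gripper":-1},{"slide":[-0.137,-0.258,0.05],"spin":0,"gripper":-1},{"slide":[-0.137,-0.258,0.05],"spin":0,"gripper":-1},{"slide":[-0.137,-0.258,0.05],"spin":0,"gripper":-1},{"slide":[-0.137,-0.258,0.05],"spin":0,"gripper":-1},{"slide":[-0.137,-0.258,0.05],"spin":0,"gripper":-1},{"slide":[-0.137,-0.258,0.05],"spin":0,"gripper":-1}])

```text
t: 2.3
tool_pos: [0.4923, -0.2895, 0.252]
tool_rot: [-0.447, -3.108, 0.002]
contact_force: [-1.0, 0.3, -0.2]
opening: 0.0001
grip_force: 0.0
```

Call:
arm_command(increments=[{"slide":[0,0,0]},{"slide":[0,0,0]},{"slide":[0,0,0]}])

```text
validation failed for argument at $.in...
```

```bash
python3 -c "
from h import *
import cv2
print(status.get_obs()['tool_pos'],slide((.495,-.301,.19)))
d=imaging.get_image('wrist'); print(d['mount']); cv2.imwrite('pics/w1.png',d['frame'][:,:,::-1])"
```

```text
[ 0.49227925 -0.28948286  0.25196248] [-0.006  -0.0102  0.062 ]
[[-8.26932674e-04  9.54598503e-01  2.97894300e-01  7.55389839e-02]
 [ 9.99999235e-01  5.15280017e-04  1.12471608e-03 -6.83363969e-04]
 [ 9.20153305e-04  2.97895002e-01 -9.54598199e-01 -7.06648864e-02]
 [ 0.00000000e+00  0.00000000e+00  0.00000000e+00  1.00000000e+00]]
```

View pics/w1.png

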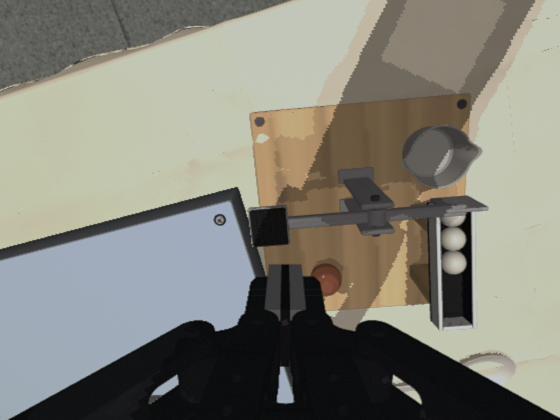

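The wrist view shows three large balls at (454,215–262), the gate shut at (480,204) and the paddle centred at (269,227). The hob corner is at (237,188), beside it. I'll cross-check the paddle's position from this view.

Call:
arm_command(increments=[{"slide":[0,0,0],"spin":0,"gripper":-1},{"slide":[0,0,0],"spin":0,"gripper":-1},{"slide":[0,0,0],"spin":0,"gripper":-1}])

```text
t: 2.6
tool_pos: [0.4926, -0.283, 0.2544]
tool_rot: [0.437, 3.11, -0.0]
contact_force: [-0.5, 0.3, -0.9]
opening: -0.0003
grip_force: 0.0
```

```bash
cat >> h.py <<'E'
def wrist():
    o=status.get_obs(); d=imaging.get_image("wrist"); T=np.eye(4); T[:3,:3]=Ro.from_rotvec(o["tool_rot"]).as_matrix(); T[:3,3]=o["tool_pos"]
    d["view"]=np.linalg.inv(T@d["mount"]); return d
E
python3 - <<'E'
from h import *
import cv2
d=wrist(); f=d["frame"]
m=((f.max(2)<60)[150:258,245:292]).astype('uint8'); n,l,st,c=cv2.connectedComponentsWithStats(m); i=1+st[1:,4].argmax()
print(st[i],c[i]+[245,150]); u=c[i]+[245,150]
p=plane(d,*u,.088); print("paddle w",p, "by hand",plane(d,269,227,.088), "expected px",proj(d,np.array([.495,-.301,.088])))
print(status.get_obs()['tool_pos'],slide((.495,-.301,.19)))
E
```

```text
[   0   58   34   50 1251] [260.09352518 228.39968026]
paddle w [ 0.49723491 -0.30253549  0.088     ] by hand [ 0.49792983 -0.29651588  0.088     ] expected px (np.float64(261.3028809156557), np.float64(224.7719677622688))
[ 0.49269346 -0.28298506  0.25454527] [-0.0071 -0.0167  0.0646]
```

Call:
arm_command(increments=[{"slide":[-0.008,-0.0165,0.03],"spin":0,"gripper":-1},{"slide":[-0.008,-0.0165,0.074],"spin":0,"gripper":-1},{"slide":[-0.008,-0.0165,0.074],"spin":0,"gripper":-1},{"slide":[-0.008,-0.0165,0.074],"spin":0,"gripper":-1},{"slide":[-0.008,-0.0165,0.074],"spin":0,"gripper":-1},{"slide":[-0.008,-0.0165,0.074],"spin":0,"gripper":-1}])

```text
t: 3.15
tool_pos: [0.4969, -0.3027, 0.1829]
tool_rot: [0.438, 3.107, -0.004]
contact_force: [-0.5, 0.0, 1.8]
opening: 0.0
grip_force: 0.0
```

Run:
```python
from h import *
import cv2
d=wrist(); print(status.get_obs()['tool_pos'],status.get_obs()['contact_force'],slide((.496,-.301,.135)))
cv2.imwrite('pics/w2.png',d['frame'][:,:,::-1])
```

```text
[ 0.4969733  -0.30284779  0.18305715] [ 0.13896658  0.76684346 -0.4909522 ] [0.0017 0.0016 0.048 ]
```

View pics/w2.png

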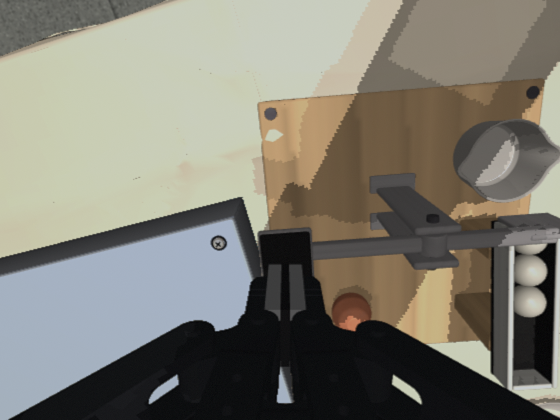

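The fingertips at (286,265) are centred over the paddle, whose near edge runs from x 260 to 311. I press down now.

Call:
arm_command(increments=[{"slide":[0.001,0.0015,0.012],"spin":0,"gripper":-1},{"slide":[0.001,0.0015,0.02],"spin":0,"gripper":-1},{"slide":[0.001,0.0015,0.027],"spin":0,"gripper":-1},{"slide":[0.001,0.0015,0.034],"spin":0,"gripper":-1},{"slide":[0.001,0.0015,0.04],"spin":0,"gripper":-1},{"slide":[0.001,0.0015,0.045],"spin":0,"gripper":-1},{"slide":[0.001,0.0015,0.048],"spin":0,"gripper":-1},{"slide":[0.001,0.0015,0.048],"spin":0,"gripper":-1}])

```text
t: 3.87
tool_pos: [0.4952, -0.3007, 0.1314]
tool_rot: [-0.44, -3.111, -0.001]
contact_force: [0.8, -0.0, 6.7]
opening: 0.0002
grip_force: 2.5
```

Call:
arm_command(increments=[{"slide":[0,0,0],"spin":0,"gripper":-1},{"slide":[0,0,0],"spin":0,"gripper":-1},{"slide":[0,0,0],"spin":0,"gripper":-1},{"slide":[0,0,0],"spin":0,"gripper":-1},{"slide":[0,0,0],"spin":0,"gripper":-1},{"slide":[0,0,0],"spin":0,"gripper":-1},{"slide":[0,0,0],"spin":0,"gripper":-1},{"slide":[0,0,0],"spin":0,"gripper":-1}])

```text
t: 4.53
tool_pos: [0.4952, -0.3009, 0.1322]
tool_rot: [-0.44, -3.111, 0.0]
contact_force: [0.1, 0.8, 5.8]
opening: 0.0001
grip_force: 2.5
```

Run:
```python
from h import *
import cv2
d=wrist(); o=status.get_obs(); print(o['tool_pos'],o['contact_force'])
cv2.imwrite('pics/w3.png',d['frame'][:,:,::-1])
```

```text
[ 0.49521207 -0.30085801  0.13217216] [-0.66180273 -0.19332148  5.47789385]
```

View pics/w3.png

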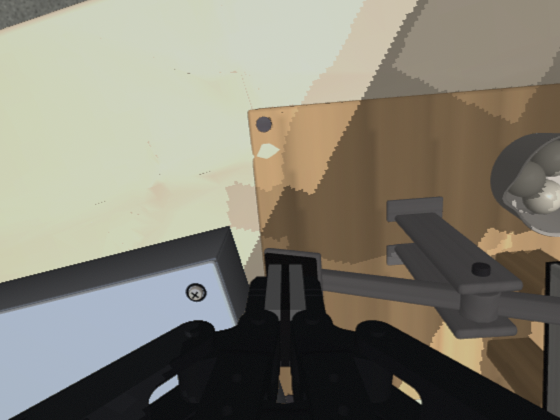

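The lever is down at about 5.7 N, and at least two balls are visible in the cup at (530,180). I hold a little longer and check the channel and cup in the fixed views.

Call:
arm_command(increments=[{"slide":[0,0,0],"spin":0,"gripper":-1},{"slide":[0,0,0],"spin":0,"gripper":-1},{"slide":[0,0,0],"spin":0,"gripper":-1},{"slide":[0,0,0],"spin":0,"gripper":-1},{"slide":[0,0,0],"spin":0,"gripper":-1},{"slide":[0,0,0],"spin":0,"gripper":-1},{"slide":[0,0,0],"spin":0,"gripper":-1},{"slide":[0,0,0],"spin":0,"gripper":-1}])

```text
t: 5.25
tool_pos: [0.4952, -0.3009, 0.1322]
tool_rot: [-0.44, -3.111, 0.0]
contact_force: [-0.7, 0.0, 6.1]
opening: -0.0002
grip_force: 2.5
```

Run:
```python
from h import *
import cv2
t=imaging.get_image("top")["frame"][190:280,334:424,::-1]; s=imaging.get_image("side")["frame"][225:315,170:260,::-1]; w=imaging.get_image("wrist")["frame"][100:260,470:560,::-1]
c=np.hstack([cv2.resize(t,(300,400),interpolation=3),cv2.resize(s,(300,400),interpolation=3),cv2.resize(w,(200,400),interpolation=3)])
cv2.imwrite('pics/c3.png',np.clip(c*1.4,0,255).astype('uint8'))
```

```text
(no output)
```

View pics/c3.png

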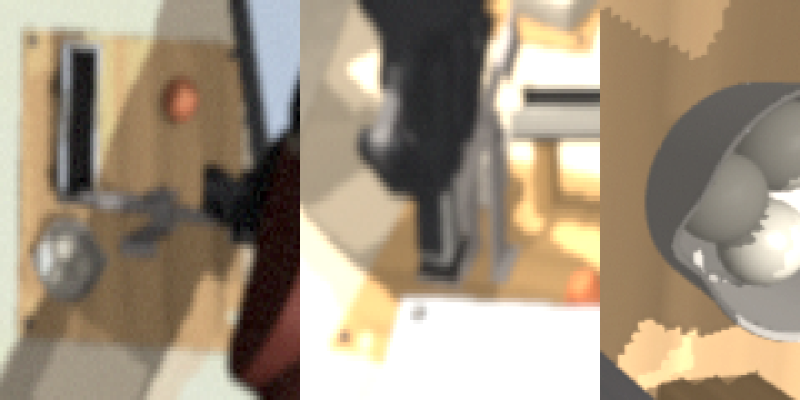

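The channel is empty in the top and side views, and all three balls are in the cup. I now raise the tool straight up so the lever returns.

Call:
arm_command(increments=[{"slide":[0,0,-0.007],"spin":0,"gripper":-1},{"slide":[0,0,-0.014],"spin":0,"gripper":-1},{"slide":[0,0,-0.021],"spin":0,"gripper":-1},{"slide":[0,0,-0.028],"spin":0,"gripper":-1},{"slide":[0,0,-0.036],"spin":0,"gripper":-1},{"slide":[0,0,-0.06],"spin":0,"gripper":-1},{"slide":[0,0,-0.09],"spin":0,"gripper":-1},{"slide":[0,0,-0.12],"spin":0,"gripper":-1}])

```text
t: 6.07
tool_pos: [0.4943, -0.2992, 0.2513]
tool_rot: [-0.439, -3.107, -0.006]
contact_force: [0.0, -0.1, -0.4]
opening: -0.0004
grip_force: 0.0
```

Call:
arm_command(increments=[{"slide":[0,0,0],"spin":0,"gripper":-1},{"slide":[0,0,0],"spin":0,"gripper":-1},{"slide":[0,0,0],"spin":0,"gripper":-1},{"slide":[0,0,0],"spin":0,"gripper":-1},{"slide":[0,0,0],"spin":0,"gripper":-1},{"slide":[0,0,0],"spin":0,"gripper":-1}])

```text
t: 6.57
tool_pos: [0.4946, -0.3001, 0.2501]
tool_rot: [-0.439, -3.108, -0.003]
contact_force: [0.8, 0.6, 0.4]
opening: 0.0001
grip_force: 0.0
```

Run:
```python
from h import *
import cv2
d=wrist(); o=status.get_obs(); print(o['tool_pos'],o['contact_force'])
cv2.imwrite('pics/w4.png',d['frame'][:,:,::-1])
```

```text
[ 0.49472092 -0.30032115  0.25052055] [-0.20763924  0.23033098  0.12020333]
```

View pics/w4.png

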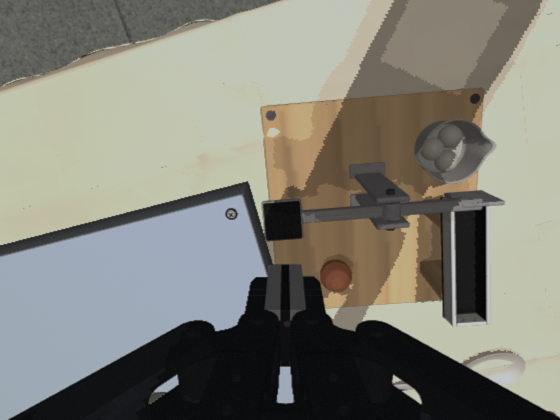

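The three balls lie in the cup at (442,145), the channel is empty, and the paddle at (283,220) is back up with the gate shut at (475,200). The robot touches nothing.

```bash
python3 -c "
from station import order; print(order.finish_job())"
```

```text
the job is handed in; nothing more can be done
None
```

All three large balls are in their steel cup, the lever is back up with its gate shut, the small feeder was never touched, and the job is handed in at about 6.6 s.

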